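Pack the marking kit and snap its case shut

TASK

Pack the marking kit in the blue case: tip over the glue stick that stands in the case so that it lies down inside, and lay the red-and-white marker in the case too. Then swing the case's lid shut and press its front edge down past the spring catch until it clicks and stays shut by itself. Leave the black marker, the stamp, the cup and the thread spool where they stand.

Things in the scene. Friction and masses are not known exactly. Their poses are not given: they have to be found in the camera images.
- case: Blue plastic open-topped case screwed to the bench (cannot move), 128 (x) x 176 (y) x 44 mm high, walls 4 mm, inner floor 5 mm above the bench. Origin: centre of its underside; z up, x from the catch side (towards the robot) to the hinged rim, y along its length. Steel screw ears reach to y = +-108 mm, 6 mm high.
- wide_floor (a point): Middle of the inner floor of the wide far compartment (72 x 168 mm: x -12 to +60 mm in the case), 5 mm above the bench; axes as the case. A divider along y, 4 mm thick at x = -14 mm, its top 19 mm above the bench, parts it from the narrow near compartment (x -60 to -16 mm).
- catch_top (a point): Top middle of the orange sprung catch, which stands in front of the middle of the case's front wall, 32 mm wide, from 8 to 19 mm out from the wall, its top 43 mm above the bench. It gives 2.5 mm towards the robot as the lid passes.
- lid (a joint): Angle of the grey lid, rad: 0 = caught shut, 1.57 upright, stop at 2.2 leaning away from the robot. A weak spring and hinge friction hold it open where it starts (1.7 to 2.0); let go when not caught, it swings back open past 0.5. Its bar meets the catch at about 0.07; from there some 10 to 15 N on the front edge takes it past with a click to 0, where it stays.
- lid_edge (a point): Where to press: on the lid's outer (top when shut) face, mid-length, 130 mm from the hinge line, 10 mm inside the free front edge. The lid is 178 mm long (y), reaches 140 mm from the hinge line, is 5 mm thick, with a bar hanging 13 mm below the middle of its front edge. Axes turn with the lid: z out of the outer face, x from free edge to hinge.
- lid_hinge (a point): Mid-length of the hinge line, which runs along the case's y at x = +64 mm, z = 44 mm in the case's frame; axes as the case. The outer face of the lid lies 5 mm outside the hinge line.
- glue_mid (a point): Centre of the glue stick (white tube, green ends; 27 mm diameter, 92 mm long, z along its length). It starts standing upright on the floor of the narrow near compartment near the +y end of the case; the lid cannot shut over it until it lies down. It falls over along the case towards -y when its upper part is pushed some 20 mm that way.
- marker_red_mid (a point): Centre of the white marker with a red cap, lying on the bench at the left or right of the case; 139 mm long (along its y), 14 mm wide, 15 mm high; z up.
- marker_black_mid (a point): Centre of the all-black marker of the same size, lying at the other side; not to be packed or moved.
- stamp: Wooden rubber stamp standing by the case's +y end, base 27 x 52 mm, 77 mm high, origin at the centre of its underside, z up.
- cup: Speckled green cup standing by the case's -y end, 80 mm diameter, 103 mm high, origin at the centre of its underside, z up.
- spool: Spool of red thread standing in front of the case, 31 mm diameter, 60 mm high, origin at the centre of its underside, z up.
Things that resemble listed ones, but are neither listed nor needed, are in the scene too. There is more than one size of the part that bears glue_mid; the job needs the middle-sized.

How it is judged:
On the way, in this order (a step that is already met when the one before it is completed fails the run):
1. the glue stick lies down and the red marker lies inside the case (x of marker_red_mid in the frame of case between -0.058 and 0.058 m and y of marker_red_mid in the frame of case between -0.082 and 0.082 m and z of marker_red_mid in the frame of case between 0.005 and 0.04 m and x of glue_mid in the frame of case between -0.058 and 0.058 m and y of glue_mid in the frame of case between -0.082 and 0.082 m and z of glue_mid in the frame of case between 0.005 and 0.04 m and angle between glue_mid's own z axis and vertical between 1.35 and 1.79 rad), for 0.2 s.
2. the lid is pressed past its catch (value of joint lid below 0.03 rad), for 0.2 s.
At the end, for the whole second after the job is handed in: Lid caught shut by itself (within 0.03 rad); glue stick (lying within 12 degrees of level) and red marker have their centres inside the case, below its rim; black marker, stamp, cup and spool within 30 mm of their starts, the last three upright (within 11 degrees) (all of step 1 and value of joint lid below 0.03 rad and distance of each of stamp, cup, spool, marker_black_mid from where it was at the start of the episode below 0.03 m and angle between each of stamp, cup, spool's own z axis and vertical below 0.2 rad); the robot touches nothing.
It fails at once if the rubber stamp is moved by more than 30 mm or knocked over (distance of stamp from where it was at the start of the episode above 0.03 m or angle between stamp's own z axis and vertical above 0.5 rad).
It fails at once if the green cup is moved by more than 30 mm or knocked over (distance of cup from where it was at the start of the episode above 0.03 m or angle between cup's own z axis and vertical above 0.5 rad).
It fails at once if the thread spool is moved by more than 30 mm or knocked over (distance of spool from where it was at the start of the episode above 0.03 m or angle between spool's own z axis and vertical above 0.5 rad).
It fails at once if the black marker is moved by more than 30 mm (distance of marker_black_mid from where it was at the start of the episode above 0.03 m).
It also fails if it takes over 61 s, if anything falls off the work surface, if the arm or the gripper's body presses on something with over 40 N, if the wrist force passes 120 N, or if a joint passes its speed limit or range.

ROBOT

A 7-joint arm with a two-finger parallel gripper is mounted at the origin on a cart in front of the work surface, level with it; the furniture and walls round the work are solid. World frame = base frame: x ahead of the robot, y to its left, z up, the work surface at z = 0. Lengths are in m, angles in rad, forces in N, time in s.
With the tool pointing down it reaches from about 0.425 to 1.025 m from the base axis. Payload 9.4 kg.
Tool frame: the origin (TCP) lies where the fingers leave the gripper's body, on its centre line; the fingertips stand manip.tips_ahead ahead of it and the grasp point (between the pads) lies 65 mm ahead of it (manip.tips_ahead is the distance from the TCP to the fingertips, in m); x points along the fingers, y is the direction in which the jaws open and shut, and the axes are right-handed (so a half turn about x gives the same grasp; the last joint's range is limited). The gripper opens to 93 mm and grips with 3 to 60 N. Pads are 15 mm wide; open, the fingers measure 128 mm over their backs; the gripper's body (75 mm by 188 mm) begins 65 mm behind the grasp point.
Start: joints at [1.11, 0.599, -0.003, 1.599, 0.002, 0.943, -0.08], TCP at [0.271, -0.672, 0.303] pointing down, gripper open.
Joint ranges: [-2.57, 2.57], [-0.35, 1.97], [-1.29, 1.29], [0.11, 2.56], [-1.05, 4.19], [0.11, 1.86], [-2.63, 2.63]. Speed limits (rad/s): [2.22, 2.22, 3.01, 3.01, 3.14, 3.14, 3.14].

INTERFACE

Orientations are given as a rotation vector (axis times angle).
In Python, from station import manip gives the robot as it stands. The module is installed in compiled form; this text tells all that it offers.
- The arm moves only by the tool arm_command, never from a script. Its argument "commands" is a list of rows, each a list of 3 entries, a list of its own where there are three numbers: the shift along the tool's x, y, z in mm, then the turn about the tool's x in rad, then the gripper's target within -1 to 1 (fully open at 1, half-way at 0, shut at -1). A call has 1 to 20 rows; each row shifts and turns the pose as measured when the row begins, along the tool's axes as they then stand; what a row does not reach is not made up. A row lasts 1/8 s, in which the tool goes at most 62.5 mm and 10.7 degrees, less where a joint would pass 70% of its speed; a pose out of reach is approached as far as the arm can. A call is refused whole if a number of a shift passes 62.5 or a number of a turn 0.188, either way. A call with a gripper value outside its range is refused whole. The fingers move at their own pace and stop on an object; "newtons" is the grip in N (left out, the last holds). Time passes only in rows, so rows that do not move let the fingers close. It gives the time, the measured TCP pose, the force and the opening at its end, in the units of the state.
- manip.state(): the state, without advancing time (a new reading comes with each control period).
- manip.snapshot(name): name is "scene" or "top"; returns a dict with "img" (480x640x3 uint8, blue, green, red), "range_z" (480x640 float32, m along the optical axis (not along the pixel's ray), 0 where there is no reading), "K" (3x3 intrinsics, pixels), "rvec" (rotation vector, rad) and "tvec" (3), from world to camera coordinates, as OpenCV has them. Camera axes: x right, y down, z forward; pixel columns grow to the right and rows downward; lengths in m; the calibration is good to about 2 mm. A picture is of the moment at which its call begins.
- manip.sign_off(): hands the job in, once; it reports no verdict.
The state is a dict: "t": time; "q": joint angles; "qvel": joint speeds; "effort": joint torques, N m; "position": TCP position; "eef_rot": TCP orientation; "wrist_force": force on the tool from outside, world axes, zero at the start; "wrist_torque": the same for the moment, N m; "opening": opening from 0.0 (shut) to 1.0 (fully open).
Only numpy, scipy, OpenCV 4.12 (cv2) and the standard library are available. Lean on these libraries where they do the work, as an engineer would, in place of code of your own. Each camera call takes 0.05 s, during which the arm holds its last target. There are 200 camera calls.

## Working session

There is one attempt and no reset: what is moved stays moved. The work goes in short steps, Python scripts to look and compute and a tool call to move; the robot and the scene stay as the last step left them, time stands still between calls to the robot, and variables do not carry over. Pictures are saved under pics/ and viewed, about 8 in all and at most 12, crops included, and the job is handed in when it is done.

Besides the shell and the picture viewer there is one more tool, called in YAML: its name, and indented under it one key for each argument. arm_command: Moves the arm, as the interface text tells. Its arguments: {"type":"object","properties":{"commands":{"type":"array"},"newtons":{"type":"number"}},"required":["commands"]}

```bash
mkdir -p pics; cat > h.py <<'E'
import numpy as np,cv2
from station import manip
from scipy.spatial.transform import Rotation as R
def snap(n):
    s=manip.snapshot(n); s['R']=cv2.Rodrigues(np.array(s['rvec'],float))[0]; s['t']=np.array(s['tvec'],float).reshape(3); return s
def cloud(s):
    K=s['K'];z=s['range_z'].astype(float);v,u=np.mgrid[:480,:640]
    p=np.stack([(u-K[0,2])/K[0,0]*z,(v-K[1,2])/K[1,1]*z,z],-1)
    w=(p-s['t'])@s['R']; w[z<=0]=np.nan; return w
def ray(s,u,v,h):
    d=s['R'].T@np.linalg.inv(s['K'])@[u,v,1]; c=-s['R'].T@s['t']; return c+d*(h-c[2])/d[2]
def proj(s,p):
    q=s['R']@np.array(p,float)+s['t'];q=s['K']@q;return q[:2]/q[2]
E
python3 - <<'E'
from h import *
print(manip.state(),manip.tips_ahead)
for n in('scene','top'):
    s=snap(n);cv2.imwrite(f'pics/{n}0.png',s['img']);np.savez(f'{n}0.npz',**s);print(n,-s['R'].T@s['t'],s['K'][0,0])
E
```

```text
{'t': 0.0, 'q': array([ 1.11034015,  0.60010966, -0.00252589,  1.6001251 ,  0.00177046,
        0.94286891, -0.07979938]), 'qvel': array([ 1.38375649e-03,  4.13970170e-04, -2.63344896e-04, -3.82256487e-04,
        2.55698819e-03,  3.27585210e-05, -1.05980043e-03]), 'effort': array([ 2.41488769e-04, -7.65072370e+01,  1.49775222e+00, -2.52350199e+01,
       -5.24060091e-02,  1.71002263e-02,  2.20632292e-04]), 'position': array([ 0.27130388, -0.67194509,  0.30187298]), 'eef_rot': array([ 2.01141627,  0.39235223, -2.01225541]), 'wrist_force': array([-0.35025975, -0.11568196, -0.86478641]), 'wrist_torque': array([-0.03323018, -0.01297467,  0.01628421]), 'opening': 0.9971292369026691} 0.0841
scene [-0.22956792 -0.58791525  0.53780807] 527.7532590473076
top [ 0.34279234 -0.00489184  1.30747621] 504.30017328252126
```

View pics/scene0.png

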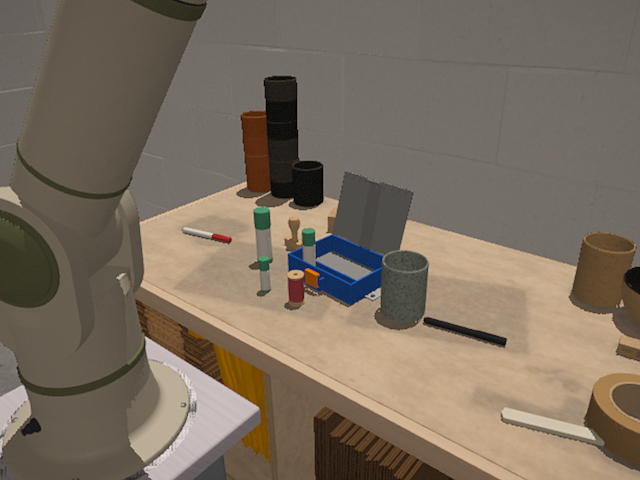

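View pics/top0.png

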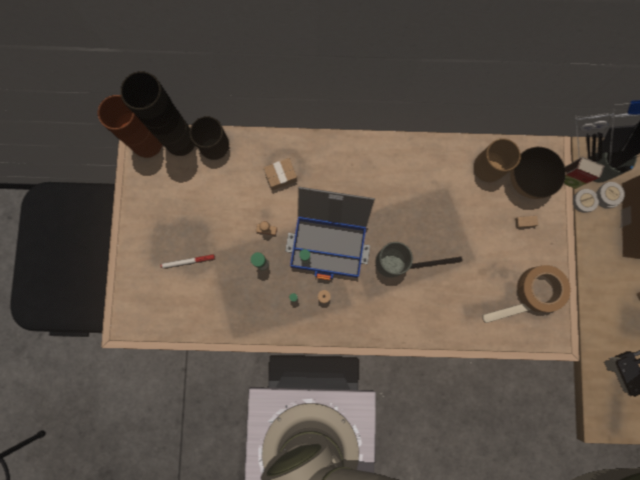

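The scene view shows the case at (340,268) with its lid open. The red marker is at (207,236) on the left (+y) and the black one at (465,331) on the right. The spool is at (296,288), the stamp at (293,235) and the cup at (404,288).

There are three glue sticks: a large one on the bench (scene 263,235 / top 258,260), a small one on the bench (265,275 / 294,299), and one in the case (309,245 / 305,256). The one in the case fits: it is middle-sized and stands in the near compartment at the +y end. The enlarged crop below is to confirm that.

```bash
cat > m.py <<'E'
from h import *
import sys
def load(n): return dict(np.load(n+'0.npz'))
t=load('top');s=load('scene');W=cloud(t);V=cloud(s)
hsv=lambda i:cv2.cvtColor(i,cv2.COLOR_BGR2HSV)
h=hsv(t['img']);H,S,Vv=h[...,0],h[...,1],h[...,2]
# case rim: blue, high points
blue=(H>105)&(H<125)&(S>150)&(Vv>50)
m=blue&(W[...,2]>.036)&(W[...,2]<.055); m[:,:250]=0;m[:,420:]=0
v,u=np.nonzero(m)
P=np.array([ray(t,a,b,.044)[:2] for a,b in zip(u,v)])
r=cv2.minAreaRect((P*1000).astype(np.float32));print('case rim rect',len(P),r, 'cloudz',np.nanmedian(W[m][:,2]))
def blob(name,mask,box,h0):
    mm=np.zeros_like(mask);x0,x1,y0,y1=box;mm[y0:y1,x0:x1]=mask[y0:y1,x0:x1]
    v,u=np.nonzero(mm);P=np.array([ray(t,a,b,h0)[:2] for a,b in zip(u,v)])*1000
    r=cv2.minAreaRect(P.astype(np.float32));print(name,len(P),'rect',np.round(np.array(r[0])),np.round(r[1]),round(r[2],1),'cloud med',np.nanmedian(W[mm],0).round(3),'zmax',np.nanpercentile(W[mm][:,2],95).round(3))
green=(H>65)&(H<90)&(S>100)
for n,b in(('glueL',(248,268,250,272)),('glueS',(285,302,290,308)),('glueM',(296,314,246,268))):blob(n,green,b,.097 if n=='glueM' else .1)
hi=(W[...,2]>.007)
blob('red',hi,(155,220,248,275),.012)
blob('black',(Vv<60),(411,470,250,275),.012)
blob('spool',W[...,2]>.05,(314,334,288,308),.06)
blob('stamp',W[...,2]>.06,(254,280,215,240),.077)
blob('stampall',W[...,2]>.01,(254,280,215,240),.03)
blob('cup',W[...,2]>.09,(372,415,238,285),.103)
org=(H>3)&(H<14)&(S>200)
blob('catch',org,(310,335,270,285),.043)
# heights in scene
g=hsv(s['img']);gm=(g[...,0]>65)&(g[...,0]<90)&(g[...,1]>100)
for n,b in(('L',(250,275,200,245)),('M',(298,318,225,250)),('S',(258,272,255,272))):
    x0,x1,y0,y1=b;q=V[y0:y1,x0:x1][gm[y0:y1,x0:x1]];print(n,np.nanmedian(q,0).round(3),'z',np.nanpercentile(q[:,2],[5,98]).round(3))
# lid grey points
q=V[170:255,335:412].reshape(-1,3);q=q[(q[:,2]>.07)&(q[:,2]<.25)&(q[:,0]<1.0)]
c=q.mean(0);n=np.linalg.svd(q-c,full_matrices=False)[2][2];print('lid plane',c,n,'z',np.percentile(q[:,2],[1,99]))
a=cv2.resize(s['img'][180:320,170:430],None,fx=3,fy=3,interpolation=2);cv2.imwrite('pics/c1.png',a)
E
python3 m.py
```

```text
Traceback (most recent call last):
  File "m.py", line 12, in <module>
    r=cv2.minAreaRect((P*1000).astype(np.float32));print('case rim rect',len(P),r, 'cloudz',np.nanmedian(W[m][:,2]))
cv2.error: OpenCV(4.12.0) /io/opencv/modules/imgproc/src/convhull.cpp:143: error: (-215:Assertion failed) total >= 0 && (depth == CV_32F || depth == CV_32S) in function 'convexHull'
```

```bash
python3 - <<'E'
from h import *
t=dict(np.load('top0.npz'));W=cloud(t);h=cv2.cvtColor(t['img'],cv2.COLOR_BGR2HSV)
for u,v in((298,235),(328,275),(365,245),(200,320),(330,240),(393,258)):print(u,v,h[v,u],W[v,u].round(3))
E
sed -i 's/(H>105)&(H<125)&(S>150)&(Vv>50)/(H>100)\&(H<130)\&(S>120)/; s/(W\[...,2\]>.036)&(W\[...,2\]<.055)/(W[...,2]>.030)\&(W[...,2]<.06)/' m.py; python3 m.py
```

```text
298 235 [13 19 92] [0.543 0.048 0.006]
328 275 [  4 124 105] [ 0.44  -0.032  0.013]
365 245 [ 18  23 135] [ 0.522 -0.128 -0.   ]
200 320 [ 14  83 151] [0.317 0.291 0.002]
330 240 [ 15  18 113] [ 0.532 -0.035  0.005]
393 258 [ 30  28 102] [ 0.489 -0.2    0.007]
case rim rect 224 ((505.3356628417969, -29.263153076171875), (169.19439697265625, 138.75245666503906), 82.56623077392578) cloudz 0.04375919663294746Traceback (most recent call last):
  File "m.py", line 18, in <module>
    for n,b in(('glueL',(248,268,250,272)),('glueS',(285,302,290,308)),('glueM',(296,314,246,268))):blob(n,green,b,.097 if n=='glueM' else .1)
                                                                                                    ~~~~^^^^^^^^^^^^^^^^^^^^^^^^^^^^^^^^^^^^^^
  File "m.py", line 16, in blob
    r=cv2.minAreaRect(P.astype(np.float32));print(name,len(P),'rect',np.round(np.array(r[0])),np.round(r[1]),round(r[2],1),'cloud med',np.nanmedian(W[mm],0).round(3),'zmax',np.nanpercentile(W[mm][:,2],95).round(3))
cv2.error: OpenCV(4.12.0) /io/opencv/modules/imgproc/src/convhull.cpp:143: error: (-215:Assertion failed) total >= 0 && (depth == CV_32F || depth == CV_32S) in function 'convexHull'
```

```bash
sed -i 's/(H>65)&(H<90)&(S>100)/(H>55)\&(H<95)\&(S>70)/; s/(H>3)&(H<14)&(S>200)/(H<14)\&(S>150)/; s/g\[...,1\]>100/g[...,1]>80/' m.py
sed -i 's/^    r=cv2.minAreaRect(P.astype/    if len(P)<3: print(name,"none");return\n&/' m.py
python3 m.py
```

```text
case rim rect 224 ((505.3356628417969, -29.263153076171875), (169.19439697265625, 138.75245666503906), 82.56623077392578) cloudz 0.04375919663294746
glueL 133 rect [467. 139.] [29. 29.] 2.4 cloud med [0.465 0.137 0.121] zmax 0.124
glueS 35 rect [379.  52.] [13. 13.] 46.6 cloud med [0.38  0.053 0.072] zmax 0.075
glueM 79 rect [482.  27.] [22. 22.] 1.6 cloud med [0.483 0.028 0.099] zmax 0.102
red 290 rect [464. 333.] [ 62. 159.] 1.6 cloud med [0.466 0.328 0.013] zmax 0.018
black 201 rect [ 480. -311.] [ 11. 132.] 9.7 cloud med [ 0.481 -0.311  0.014] zmax 0.019
spool 117 rect [384. -22.] [29. 27.] 1.6 cloud med [ 0.385 -0.021  0.062] zmax 0.066
stamp 92 rect [552. 130.] [25. 25.] 47.5 cloud med [0.553 0.131 0.072] zmax 0.078
stampall 203 rect [564. 130.] [52. 48.] 87.5 cloud med [0.552 0.128 0.022] zmax 0.077
cup 206 rect [ 479. -191.] [78. 77.] 0.6 cloud med [ 0.481 -0.194  0.102] zmax 0.107
catch 53 rect [433. -19.] [31. 11.] 82.1 cloud med [ 0.433 -0.019  0.043] zmax 0.048
L [0.455 0.128 0.107] z [0.086 0.12 ]
M [0.474 0.02  0.089] z [0.072 0.099]
S [0.375 0.048 0.063] z [0.008 0.071]
lid plane [ 0.63475703 -0.02815067  0.11989566] [0.03569875 0.07662964 0.99642034] z [0.07142931 0.17735619]
```

```bash
python3 - <<'E'
from h import *
t=dict(np.load('top0.npz'))
s=dict(np.load('scene0.npz'))
a=cv2.resize(t['img'][180:310,235:415],None,fx=4,fy=4,interpolation=2)
b=cv2.resize(s['img'][190:330,230:420],None,fx=4,fy=4,interpolation=2)
a=cv2.convertScaleAbs(a,alpha=1.6)
cv2.imwrite('pics/c2.png',a);cv2.imwrite('pics/c3.png',b)
E
```

```text
(no output)
```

View pics/c2.png

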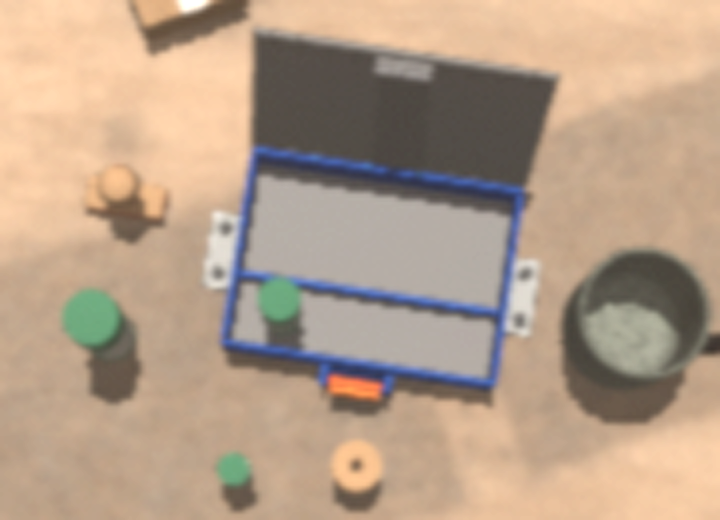

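View pics/c3.png

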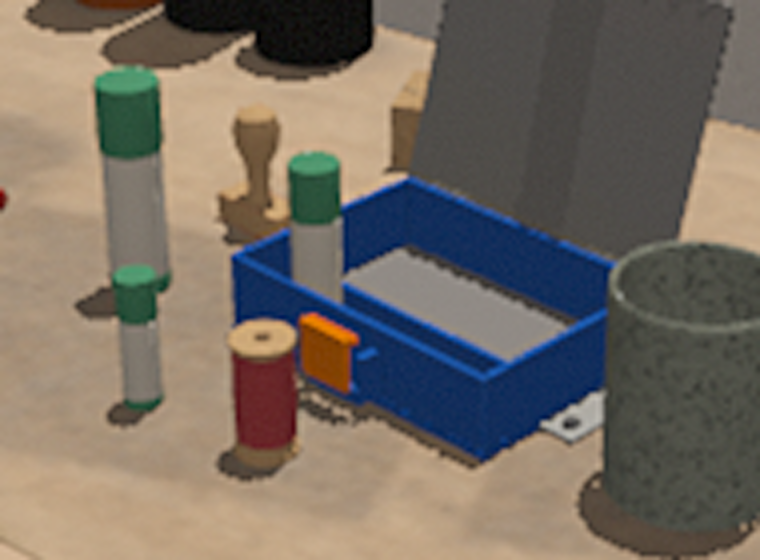

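The top crop puts the rim corners at crop (256,150), (523,190), (223,347) and (494,387). Both crops confirm the middle-sized glue stick: its top is at about 97 mm and it stands in the near compartment. The outside sticks top out at about 122 and 73 mm.

```bash
cat > g.py <<'E'
from h import *
t=dict(np.load('top0.npz'));s=dict(np.load('scene0.npz'))
C=np.array([ray(t,235+a/4,180+b/4,.044)[:2] for a,b in((256,150),(523,190),(223,347),(494,387))])
print(C.round(4)); c=C.mean(0);y=(C[0]+C[2]-C[1]-C[3]);y/=np.linalg.norm(y);x=(C[0]+C[1]-C[2]-C[3]);x/=np.linalg.norm(x)
print('centre',c,'yaw y',np.degrees(np.arctan2(-y[0],y[1])),'yaw x',np.degrees(np.arctan2(x[1],x[0])),'len',np.linalg.norm(C[0]-C[1]),np.linalg.norm(C[0]-C[2]))
h=cv2.cvtColor(t['img'],cv2.COLOR_BGR2HSV)[255-10:280,150:225];i=t['img'][245:280,150:225]
m=((h[...,1]<50)&(h[...,2]>125))|((h[...,1]>165)&((h[...,0]<8)|(h[...,0]>172)))
m=m.astype(np.uint8);n,l,st,_=cv2.connectedComponentsWithStats(cv2.morphologyEx(m,3,np.ones((3,3),np.uint8)));k=1+st[1:,4].argmax()
v,u=np.nonzero(l==k);P=np.array([ray(t,a+150,b+245,.010)[:2] for a,b in zip(u,v)])*1000
print('marker',st[k],cv2.minAreaRect(P.astype(np.float32)),P.mean(0));vx=cv2.fitLine(P.astype(np.float32),2,0,.01,.01).ravel();print('line',vx,'deg from +y to -x',np.degrees(np.arctan2(-vx[0],vx[1])))
st=manip.state();M=R.from_rotvec(st['eef_rot']).as_matrix();print(M.round(3))
V=cloud(s);q=V[170:250,335:410].reshape(-1,3);q=q[(q[:,2]>.06)&(q[:,2]<.2)]
X=np.array([.99,-.142]);d=(q[:,:2]-c)@X;k=(d>.055)&(d<.15);f=np.polyfit(q[k,2]-.044,d[k]-.064,1);print('lid tilt',f,np.arctan(f[0]),k.sum())
E
python3 g.py
```

```text
[[ 0.5821  0.0458]
 [ 0.5612 -0.1246]
 [ 0.4559  0.0624]
 [ 0.4354 -0.1083]]
centre [ 0.50865208 -0.03116253] yaw y -6.926274098966154 yaw x -7.445475810228465 len 0.17171479053300068 0.1273608948690192
marker [ 12  13  33  10 139] ((462.5762023925781, 354.8232116699219), (11.417274475097656, 81.92034149169922), 12.045048713684082) [462.67301864 354.33730218]
line [ 2.0866042e-01 -9.7798812e-01  4.6267303e+02  3.5433731e+02] deg from +y to -x -167.95613
[[-0.001  0.374 -0.927]
 [ 0.001 -0.927 -0.374]
 [-1.    -0.001  0.   ]]
lid tilt [0.29702999 0.00131803] 0.2887297905186539 4227
```

arm_command:
  commands:
    - [[0,-46,-36],0,-1]
    - [[0,-46,-36],0,-1]
    - [[0,-46,-36],0,-1]
    - [[0,-46,-36],0,-1]
    - [[0,-46,-36],0,-1]
    - [[0,-46,-36],0,-1]
    - [[0,-46,-36],0,-1]
    - [[0,-46,-36],0,-1]
    - [[0,-46,-36],0,-1]
    - [[0,-46,-36],0,-1]
    - [[0,-46,-36],0,-1]
    - [[0,-46,-36],0,-1]
    - [[0,0,0],-0.177,-1]
    - [[0,0,0],-0.177,-1]
    - [[0,0,0],-0.177,-1]
    - [[0,0,0],-0.177,-1]
    - [[0,0,0],-0.177,-1]
    - [[0,0,0],-0.177,-1]
    - [[0,0,0],0,-1]
  newtons: 30

```text
t: 2.48
position: [0.4696, 0.0258, 0.2988]
eef_rot: [1.275, 1.171, -1.276]
wrist_force: [0.1, 0.6, -0.5]
opening: 0.003
```

```bash
cat > d.py <<'E'
from h import *
import sys
# d.py X Y Z [jawdeg] : world target of TCP in mm -> tool-axis shift (after turning, and before)
def go(X,Y,Z,a=None):
    st=manip.state();M=R.from_rotvec(st['eef_rot']).as_matrix();p=st['position']*1000
    d=np.array([X,Y,Z])-p;ang=np.degrees(np.arctan2(M[1,1],M[0,1]))
    print('t',round(st['t'],2),'p',p.round(1),'jaw',round(ang,2),'F',st['wrist_force'].round(1),'op',round(st['opening'],3),'q7',st['q'][6].round(2))
    print('shift now',(M.T@d).round(1))
    if a is not None:
        r=np.radians((ang-a+90)%180-90);print('turn',r.round(3),'shift after turn',(R.from_rotvec([r,0,0]).as_matrix().T@M.T@d).round(1))
c=np.array([508,-30.5])
def cw(x,y): a=np.radians(-7.3);return c+np.array([x*np.cos(a)-y*np.sin(a),x*np.sin(a)+y*np.cos(a)])
if __name__=='__main__':
    a=sys.argv[1:]
    if a[0]=='c': X,Y=cw(float(a[1]),float(a[2]));a=[X,Y]+a[3:]
    go(*map(float,a))
E
python3 d.py c -35 90 162 -7.3
```

```text
t 2.48 p [469.6  25.8 298.8] jaw -5.09 F [ 0.1  0.6 -0.5] op 0.003 q7 -0.49
shift now [136.8  12.3 -38.2]
turn 0.039 shift after turn [136.8  10.8 -38.6]
```

arm_command:
  commands:
    - [[0,11,-39],0.039,-1]
    - [[50,0,0],0,-1]
    - [[50,0,0],0,-1]
    - [[37,0,0],0,-1]
    - [[0,0,0],0,-1]

```text
t: 3.1
position: [0.4857, 0.0648, 0.1591]
eef_rot: [1.324, 1.135, -1.321]
wrist_force: [-0.1, 0.2, -0.1]
opening: 0.007
```

```bash
python3 d.py c -35 90 162 -7.3
```

```text
t 3.1 p [485.7  64.8 159.1] jaw -8.83 F [-0.1  0.2 -0.1] op 0.007 q7 -0.79
shift now [-2.9 -0.7  1.7]
turn -0.027 shift after turn [-2.9 -0.7  1.7]
```

arm_command:
  commands:
    - [[0,0,10],-0.027,-1]
    - [[0,0,8],0,-1]
    - [[0,0,8],0,-1]
    - [[0,0,8],0,-1]
    - [[0,0,8],0,-1]
    - [[0,0,8],0,-1]
    - [[0,0,8],0,-1]
    - [[0,0,6],0,-1]
    - [[0,0,0],0,-1]
    - [[0,0,0],0,-1]
    - [[-40,0,0],0,-1]

```text
t: 4.47
position: [0.4771, -0.0039, 0.202]
eef_rot: [1.308, 1.146, -1.302]
wrist_force: [1.0, -0.0, 0.1]
opening: 0.003
```

```bash
python3 - <<'E'
from h import *
import d;d.go(467,328,90,9)
s=snap('scene');t=snap('top')
cv2.imwrite('pics/p5.png',np.vstack([cv2.resize(s['img'][180:320,170:430],None,fx=2.4,fy=2.4),cv2.convertScaleAbs(cv2.resize(t['img'][200:310,150:410],None,fx=2.4,fy=2.4),alpha=1.6)]))
E
```

```text
t 4.47 p [477.1  -3.9 202. ] jaw -7.48 F [ 1.  -0.   0.1] op 0.003 q7 -0.62
shift now [ 113.   -53.4 -327.4]
turn -0.288 shift after turn [ 113.    41.7 -329.1]
```

View pics/p5.png

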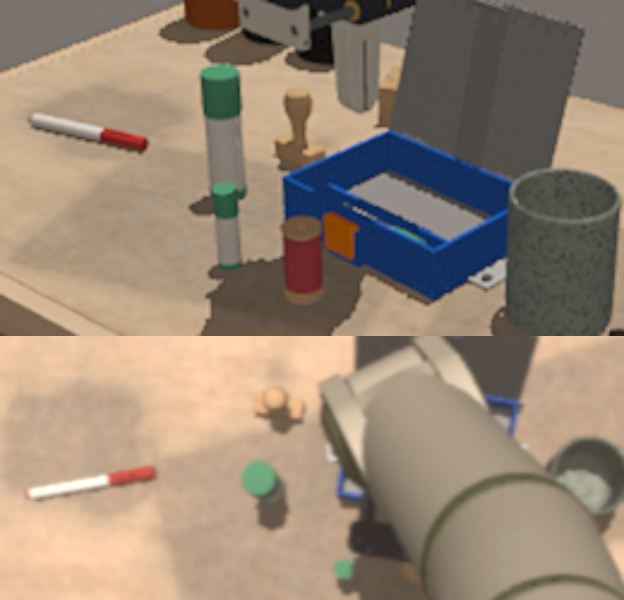

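The glue stick has fallen and lies in the near compartment; its green end is visible in the crop at (410,235). The red marker is untouched, with ends at crop (27,493) and (155,471), which is about 9.7° of tilt.

```bash
python3 - <<'E'
from h import *
import d
t=dict(np.load('top0.npz'));a,b,m=[ray(t,u,v,.008)*1000 for u,v in((161.2,265.4),(214.6,256.3),(187.9,260.8))];print(a,b,m,np.degrees(np.arctan2(b[0]-a[0],a[1]-b[1])))
d.go(m[0],m[1],270,9.7)
E
```

```text
[453.38284773 397.90831009   8.        ] [480.75871427 261.9952605    8.        ] [467.17535632 330.08363316   8.        ] 11.388247211827638
t 4.58 p [478.9  -3.8 205.9] jaw -7.53 F [ 0.7 -0.   0.7] op 0.006 q7 -0.62
shift now [ -63.2  -54.8 -329.8]
turn -0.301 shift after turn [ -63.2   45.4 -331.2]
```

arm_command:
  commands:
    - [[-60,0,0],0,0]
    - [[-3,-9,-55],0,0]
    - [[0,-9,-55],0,0]
    - [[0,-9,-55],0,0]
    - [[0,-9,-55],0,0]
    - [[0,-9,-55],0,0]
    - [[0,-9,-55],0,0]
    - [[0,0,0],-0.165,0]
    - [[0,0,0],-0.165,0]
    - [[0,0,0],0,0]

```text
t: 5.82
position: [0.4693, 0.3415, 0.2677]
eef_rot: [1.068, 1.292, -1.049]
wrist_force: [-0.7, 0.8, -0.6]
opening: 0.499
```

```bash
python3 d.py 467 330 130 11.4
```

```text
t 5.83 p [469.3 341.5 267.7] jaw 11.54 F [-0.7  0.8 -0.6] op 0.499 q7 -0.89
shift now [137.6  -6.3  11.2]
turn 0.002 shift after turn [137.6  -6.2  11.2]
```

arm_command:
  commands:
    - [[50,-6,11],0,0]
    - [[50,0,0],0,0]
    - [[40,0,0],0,0]
    - [[0,0,0],0,0]

```text
t: 6.32
position: [0.4685, 0.3296, 0.1244]
eef_rot: [1.084, 1.284, -1.06]
wrist_force: [-0.3, -0.1, 0.6]
opening: 0.498
```

```bash
python3 - <<'E'
from h import *
import d;d.go(467,330,87,11.4)
t=snap('top');s=snap('scene')
a=cv2.resize(s['img'][180:320,130:330],None,fx=3,fy=3)
cv2.imwrite('pics/p6.png',a)
E
```

```text
t 6.33 p [468.5 329.6 124.4] jaw 10.49 F [-0.3 -0.1  0.6] op 0.498 q7 -1.06
shift now [37.4 -1.9 -0.5]
turn -0.016 shift after turn [37.4 -1.9 -0.6]
```

View pics/p6.png

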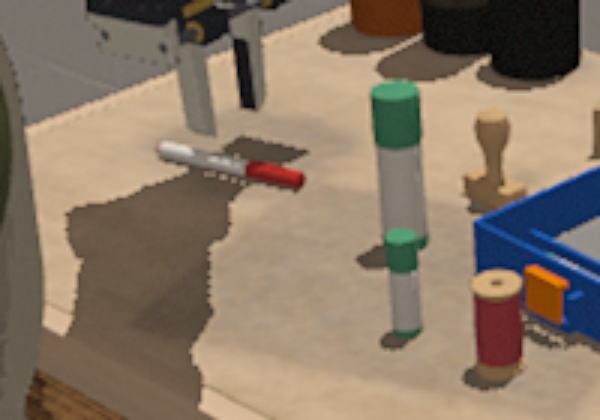

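The fingers straddle the marker's middle in the crop, with the near tip at (205,135) and the far tip at (252,105). Next I descend and grip.

arm_command:
  commands:
    - [[25,-1,0],-0.016,0]
    - [[11,0,0],0,0]
    - [[0,0,0],0,0]
    - [[0,0,0],0,-1]
    - [[0,0,0],0,-1]
    - [[0,0,0],0,-1]
    - [[0,0,0],0,-1]
    - [[0,0,0],0,-1]
    - [[0,0,0],0,-1]
  newtons: 30

```text
t: 7.55
position: [0.4714, 0.3327, 0.0991]
eef_rot: [1.086, 1.285, -1.039]
wrist_force: [-0.3, -0.7, -1.1]
opening: 0.002
```

arm_command:
  commands:
    - [[-40,0,0],0,-1]
    - [[-60,0,0],0,-1]
    - [[-60,0,0],0,-1]
    - [[-10,0,0],0,-1]
    - [[0,0,0],0,-1]

```text
t: 8.18
position: [0.4667, 0.3299, 0.2725]
eef_rot: [1.084, 1.286, -1.041]
wrist_force: [0.0, -0.7, -1.3]
opening: 0.002
```

```bash
python3 d.py c -20 0 260 -7.3
```

```text
t 8.18 p [466.7 329.9 272.5] jaw 11.2 F [ 0.  -0.7 -1.3] op 0.002 q7 -0.9
shift now [  8.  -48.8 355.3]
turn 0.323 shift after turn [  8.   66.5 352.4]
```

The grip closed empty: the descent stopped 11 mm short. I'll go again and check the height before closing.

arm_command:
  commands:
    - [[0,0,0],0,0]
    - [[60,0,0],0,0]
    - [[60,0,0],0,0]
    - [[30,0,0],0,0]
    - [[0,0,0],0,0]

```text
t: 8.8
position: [0.4684, 0.3306, 0.112]
eef_rot: [1.077, 1.288, -1.047]
wrist_force: [-0.3, 0.4, 1.3]
opening: 0.478
```

```bash
python3 - <<'E'
from h import *
import d;d.go(467,330,87,11.4)
t=snap('top');s=snap('scene')
a=cv2.resize(s['img'][190:280,150:270],None,fx=5,fy=5,interpolation=2)
cv2.imwrite('pics/p7.png',a)
E
```

```text
t 8.8 p [468.4 330.6 112. ] jaw 11.27 F [-0.3  0.4  1.3] op 0.478 q7 -1.09
shift now [25.  -1.9  0.5]
turn -0.002 shift after turn [25.  -1.9  0.5]
```

View pics/p7.png

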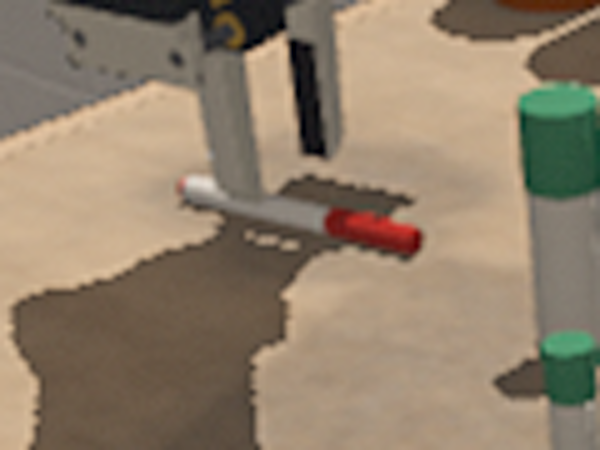

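The marker is still lying between the fingers, with its white end at (190,188) and its cap at (415,240).

arm_command:
  commands:
    - [[15,-2,0],0,0]
    - [[9,0,0],0,0]
    - [[0,0,0],0,0]
    - [[0,0,0],0,0]

```text
t: 9.4
position: [0.4691, 0.3319, 0.092]
eef_rot: [1.085, 1.286, -1.041]
wrist_force: [0.6, 0.3, 0.5]
opening: 0.497
```

arm_command:
  commands:
    - [[6,0,0],0,0]
    - [[0,0,0],0,0]

```text
t: 9.65
position: [0.4695, 0.3321, 0.0862]
eef_rot: [1.086, 1.285, -1.04]
wrist_force: [0.2, 0.3, -0.1]
opening: 0.499
```

arm_command:
  commands:
    - [[0,0,0],0,-1]
    - [[0,0,0],0,-1]
    - [[0,0,0],0,-1]
    - [[0,0,0],0,-1]
    - [[0,0,0],0,-1]

```text
t: 10.28
position: [0.4697, 0.3321, 0.0865]
eef_rot: [1.086, 1.285, -1.04]
wrist_force: [-0.3, 0.2, 0.1]
opening: 0.14
```

arm_command:
  commands:
    - [[-50,0,0],0,-1]
    - [[-60,0,0],0,-1]
    - [[-60,0,0],0,-1]
    - [[0,0,0],0.17,-1]
    - [[0,0,0],0.153,-1]
    - [[0,10,55],0,-1]
    - [[0,10,55],0,-1]
    - [[0,10,55],0,-1]
    - [[0,10,55],0,-1]
    - [[0,10,55],0,-1]
    - [[0,10,55],0,-1]
    - [[0,0,0],0,-1]
    - [[0,0,0],0,-1]

```text
t: 11.9
position: [0.4795, -0.0139, 0.2565]
eef_rot: [1.335, 1.137, -1.282]
wrist_force: [-0.9, 0.6, 0.7]
opening: 0.143
```

```bash
python3 - <<'E'
from h import *
import d
d.go(*d.cw(-20,0),200,-7.3)
t=snap('top');s=snap('scene')
a=cv2.resize(s['img'][150:320,240:440],None,fx=3.5,fy=3.5)
cv2.imwrite('pics/p8.png',a)
E
```

```text
t 11.9 p [479.5 -13.9 256.5] jaw -7.86 F [-0.9  0.6  0.7] op 0.143 q7 -0.56
shift now [56.5  9.2 13.9]
turn -0.01 shift after turn [56.5  9.  14. ]
```

View pics/p8.png

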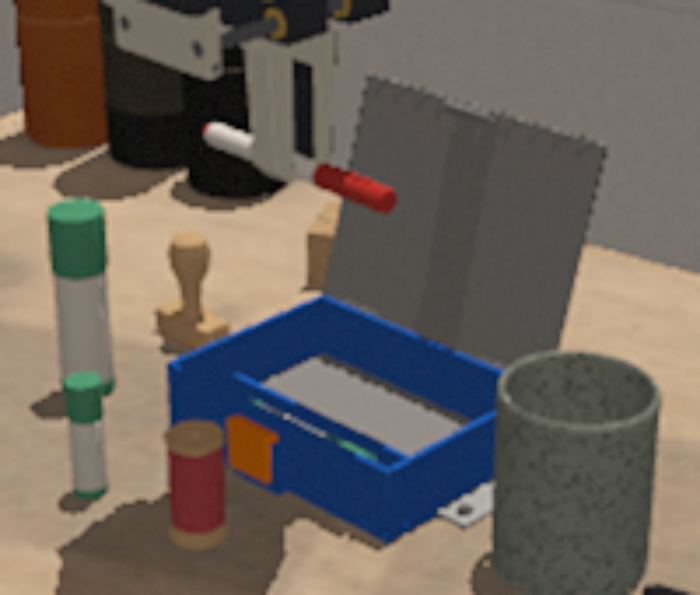

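The marker is held near its middle: in the crop its ends are at (205,130) and (393,198) and the fingers at about (290,165). The glue lies in the near compartment.

arm_command:
  commands:
    - [[0,3,14],0,-1]
    - [[45,0,0],0,-1]
    - [[45,0,0],0,-1]
    - [[30,0,0],0,-1]
    - [[0,0,0],0,-1]
    - [[0,0,0],0,-1]

```text
t: 12.75
position: [0.4864, -0.0237, 0.1349]
eef_rot: [1.329, 1.14, -1.271]
wrist_force: [0.4, 0.4, -0.3]
opening: 0.138
```

```bash
python3 d.py c 8 0 108 -7.3
```

```text
t 12.75 p [486.4 -23.7 134.9] jaw -7.25 F [ 0.4  0.4 -0.3] op 0.138 q7 -0.73
shift now [27.6 29.6  4.6]
turn 0.001 shift after turn [27.6 29.6  4.6]
```

arm_command:
  commands:
    - [[0,8,2],0,-1]
    - [[0,8,2],0,-1]
    - [[0,8,1],0,-1]
    - [[0,6,0],0,-1]
    - [[8,0,0],0,-1]
    - [[8,0,0],0,-1]
    - [[6,0,0],0,-1]
    - [[0,0,0],0,-1]

```text
t: 13.75
position: [0.5194, -0.0334, 0.115]
eef_rot: [1.332, 1.136, -1.269]
wrist_force: [0.0, 0.1, 0.0]
opening: 0.142
```

```bash
python3 d.py c 8 0 108 -7.3
```

```text
t 13.75 p [519.4 -33.4 115. ] jaw -7.33 F [0.  0.1 0. ] op 0.142 q7 -0.71
shift now [ 6.9 -3.9 -1.3]
turn -0.0 shift after turn [ 6.9 -3.9 -1.3]
```

arm_command:
  commands:
    - [[6,-2,-1],0,-1]
    - [[0,0,0],0,-1]
    - [[0,0,0],0,-0.4]
    - [[0,0,0],0,-0.4]
    - [[0,0,0],0,-0.4]
    - [[0,0,0],0,-0.4]

```text
t: 14.5
position: [0.5176, -0.0318, 0.1089]
eef_rot: [1.332, 1.136, -1.268]
wrist_force: [0.2, 0.1, -0.6]
opening: 0.3
```

arm_command:
  commands:
    - [[-20,0,0],0,-0.4]
    - [[-30,0,0],0,-0.4]
    - [[-45,-8,0],0,-0.4]
    - [[-50,-8,0],0,-0.4]
    - [[-30,0,-50],0,-0.4]
    - [[0,0,-55],0,-1]
    - [[0,0,0],0,-1]

```text
t: 15.38
position: [0.5091, 0.0724, 0.2917]
eef_rot: [1.337, 1.133, -1.271]
wrist_force: [-0.8, -0.4, -0.7]
opening: 0.135
```

```bash
python3 - <<'E'
from h import *
import d
d.go(*d.cw(130,0),290,82.7)
t=snap('top');s=snap('scene');np.savez('s2.npz',**s)
a=cv2.resize(s['img'][160:320,250:430],None,fx=2.2,fy=2.2);b=cv2.convertScaleAbs(cv2.resize(t['img'][180:310,240:420],None,fx=2.2,fy=2.2),alpha=1.6)
cv2.imwrite('pics/p9.png',np.vstack([a,b]))
X=np.array([.992,-.127]);V=cloud(s);q=V[165:250,335:412].reshape(-1,3);q=q[(q[:,2]>.06)&(q[:,2]<.2)];e=(q[:,:2]-d.c/1000)@X;k=(e>.055)&(e<.2);f=np.polyfit(q[k,2]-.044,e[k]-.064,1);print('lid',1.571+np.arctan(f[0]),f,k.sum())
E
```

```text
t 15.38 p [509.1  72.4 291.7] jaw -7.6 F [-0.8 -0.4 -0.7] op 0.135 q7 -0.71
shift now [  4.1 142.3 101.5]
turn 1.566 shift after turn [   4.1  102.3 -141.8]
lid 1.971457226669905 [0.42333228 0.00209813] 4188
```

View pics/p9.png

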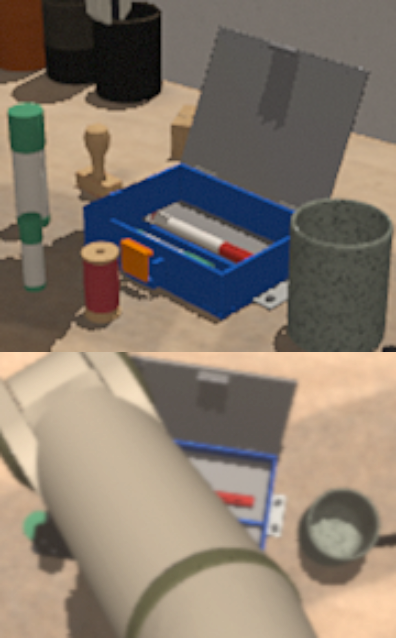

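The red marker lies flat in the wide compartment (crop 205,238). The glue is still down in the narrow one, and the lid now leans at 1.97. Next I take the gripper behind the lid.

arm_command:
  commands:
    - [[0,50,34],0,-1]
    - [[0,50,34],0,-1]
    - [[0,50,34],0,-1]
    - [[0,0,0],0.175,-1]
    - [[0,0,0],0.175,-1]
    - [[0,0,0],0.175,-1]
    - [[0,0,0],0.175,-1]
    - [[0,0,0],0.175,-1]
    - [[0,0,0],0.175,-1]
    - [[0,0,0],0.175,-1]
    - [[0,0,0],0.175,-1]
    - [[0,0,0],0.175,-1]
    - [[0,0,0],0,-1]

```text
t: 17.1
position: [0.6375, -0.0843, 0.2827]
eef_rot: [-2.115, 0.222, 2.092]
wrist_force: [0.6, 0.3, 0.8]
opening: 0.004
```

```bash
python3 d.py c 150 0 225 82.7
```

```text
t 17.1 p [637.5 -84.3 282.7] jaw -102.46 F [0.6 0.3 0.8] op 0.004 q7 -1.76
shift now [ 58.1 -37.6 -10.8]
turn -0.09 shift after turn [ 58.1 -36.5 -14.1]
```

arm_command:
  commands:
    - [[0,-36,-14],-0.09,-1]
    - [[30,0,0],0,-1]
    - [[28,0,0],0,-1]
    - [[0,0,0],0,-1]

```text
t: 17.6
position: [0.6588, -0.056, 0.2228]
eef_rot: [-2.171, 0.117, 2.152]
wrist_force: [0.4, -0.3, 0.1]
opening: 0.005
```

```bash
python3 d.py c 150 0 225 82.7
```

```text
t 17.6 p [658.8 -56.  222.8] jaw -96.43 F [ 0.4 -0.3  0.1] op 0.005 q7 -1.73
shift now [-2.2 -6.1  2.7]
turn 0.015 shift after turn [-2.2 -6.1  2.8]
```

arm_command:
  commands:
    - [[0,-6,14],0.015,-1]
    - [[0,0,14],0,-1]
    - [[0,0,14],0,-1]
    - [[0,0,14],0,-1]
    - [[0,0,14],0,-1]
    - [[0,0,14],0,-1]
    - [[0,0,14],0,-1]
    - [[0,0,0],0,-1]

```text
t: 18.6
position: [0.5555, -0.0379, 0.2256]
eef_rot: [-2.169, 0.131, 2.139]
wrist_force: [0.7, 0.4, 0.4]
opening: 0.004
```

```bash
python3 d.py c -1.5 0 223 82.7
```

```text
t 18.6 p [555.5 -37.9 225.6] jaw -97.23 F [0.7 0.4 0.4] op 0.004 q7 -1.78
shift now [ 1.9 -1.4 49.6]
turn 0.001 shift after turn [ 1.9 -1.3 49.6]
```

arm_command:
  commands:
    - [[1,-1,13],0,-1]
    - [[1,0,13],0,-1]
    - [[0,0,13],0,-1]
    - [[0,0,11],0,-1]
    - [[5,0,10],0,-1]
    - [[6,0,10],0,-1]
    - [[8,0,7],0,-1]
    - [[9,0,6],0,-1]
    - [[0,0,0],0,-1]

```text
t: 19.73
position: [0.4689, -0.0255, 0.1919]
eef_rot: [-2.17, 0.131, 2.139]
wrist_force: [0.3, 0.4, 1.6]
opening: 0.006
```

```bash
python3 - <<'E'
from h import *
import d
d.go(*d.cw(-44,0),175,82.7)
s=snap('scene')
cv2.imwrite('pics/p10.png',cv2.resize(s['img'][100:320,230:440],None,fx=2.5,fy=2.5))
E
```

```text
t 19.73 p [468.9 -25.5 191.9] jaw -97.22 F [0.3 0.4 1.6] op 0.006 q7 -1.83
shift now [16.9  0.   4.8]
turn 0.001 shift after turn [16.9  0.   4.8]
```

View pics/p10.png

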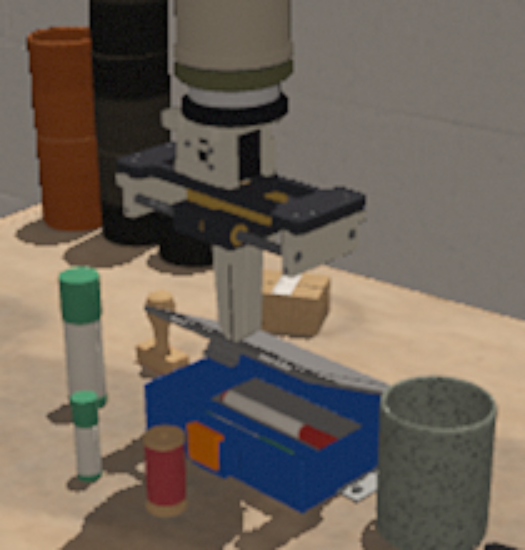

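The finger is pressing the lid down (crop 238,335) and the marker and glue are still in place. I'll carry on along the arc.

arm_command:
  commands:
    - [[8,0,3],0,-1]
    - [[9,0,3],0,-1]
    - [[10,0,4],0,-1]
    - [[10,0,4],0,-1]
    - [[9,0,3],0,-1]
    - [[0,0,0],0,-1]

```text
t: 20.52
position: [0.4531, -0.0232, 0.1427]
eef_rot: [-2.172, 0.131, 2.136]
wrist_force: [0.1, -0.6, 5.9]
opening: 0.005
```

```bash
python3 d.py c -60 0 133 82.7
```

```text
t 20.52 p [453.1 -23.2 142.7] jaw -97.24 F [ 0.1 -0.6  5.9] op 0.005 q7 -1.85
shift now [9.6 0.3 4.8]
turn 0.001 shift after turn [9.6 0.3 4.8]
```

arm_command:
  commands:
    - [[2,0,4],0,-1]
    - [[4,0,1],0,-1]
    - [[5,0,0],0,-1]
    - [[5,0,0],0,-1]

```text
t: 21.02
position: [0.4515, -0.0229, 0.1294]
eef_rot: [-2.181, 0.132, 2.125]
wrist_force: [-12.2, 1.8, 109.6]
opening: 0.006
```

The wrist force jumped to 110 N, so the lid is on its stop. I back off at once.

arm_command:
  commands:
    - [[-10,0,0],0,-1]
    - [[-30,0,0],0,-1]
    - [[-60,0,0],0,-1]
    - [[-60,0,0],0,-1]
    - [[0,-60,0],0,-1]
    - [[0,-60,0],0,-1]
    - [[0,-60,0],0,-1]
    - [[0,-60,0],0,-1]
    - [[0,-60,0],0,-1]
    - [[0,0,0],0,-1]

```text
t: 22.28
position: [0.4838, 0.2815, 0.2936]
eef_rot: [-2.172, 0.139, 2.131]
wrist_force: [0.4, -0.8, 0.1]
opening: 0.005
```

```bash
python3 - <<'E'
from h import *
import d
d.go(0,0,0)
s=snap('scene');t=snap('top')
a=cv2.resize(s['img'][190:330,250:430],None,fx=2.2,fy=2.2);b=cv2.convertScaleAbs(cv2.resize(t['img'][180:310,240:420],None,fx=2.2,fy=2.2),alpha=1.6)
cv2.imwrite('pics/p11.png',np.vstack([a,b]))
c=d.c
for n,S in(('s',s),('t',t)):
    W=cloud(S)*1000;e=W[...,:2]-c;X=e@[.992,-.127];Y=e@[.127,.992]
    k=(X>-65)&(X<55)&(abs(Y)<80)&(W[...,2]>20)&(W[...,2]<70);A=np.c_[X[k],np.ones(k.sum())];f=np.linalg.lstsq(A,W[...,2][k],rcond=None)[0];print(n,k.sum(),'slope',f)
W=cloud(t);h=cv2.cvtColor(t['img'],cv2.COLOR_BGR2HSV)
for nm,z0,z1,x0,x1,y0,y1 in(('spool',.05,.07,314,334,288,308),('stamp',.06,.09,254,280,215,240),('cup',.09,.12,372,415,238,285)):
    w=W[y0:y1,x0:x1];w=w[(w[...,2]>z0)&(w[...,2]<z1)];print(nm,len(w),np.median(w,0).round(3) if len(w) else '')
E
```

```text
t 22.27 p [483.8 281.5 293.6] jaw -97.59 F [ 0.4 -0.8  0.1] op 0.005 q7 -2.42
shift now [283.8 344.3 447.7]
s 2560 slope [ 0.08680842 48.7870653 ]
t 2997 slope [9.65011987e-04 5.15275758e+01]
spool 116 [ 0.385 -0.021  0.061]
stamp 92 [0.553 0.131 0.072]
cup 204 [ 0.48  -0.193  0.102]
```

View pics/p11.png

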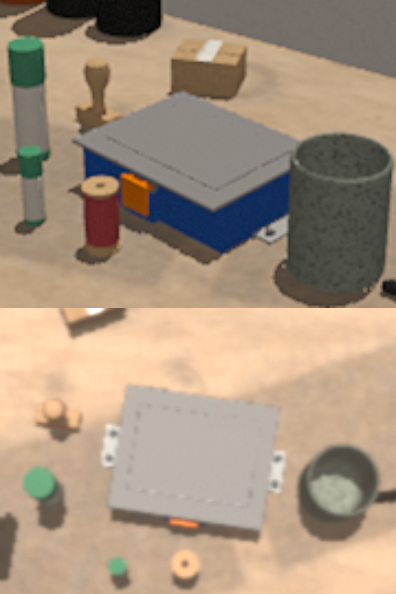

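The lid stays shut and level with the gripper clear of it (top-view slope 0.001), and the spool, stamp and cup have not moved. I'm handing in.

```bash
python3 -c "
from station import manip
print(manip.sign_off())"
```

```text
the job is handed in; nothing more can be done
None
```

The marking kit is packed and the job was handed in at about 22 s. I tipped the middle-sized glue stick over so it lies in the near compartment, laid the red marker flat in the wide one, and pressed the lid past its catch.

**Last checks:**
- **Lid:** it stays shut by itself with the gripper clear of it. The top camera shows it level (slope 0.001). A rough fit from the scene camera gave 0.087; I put that down to front-wall, spool and cup points in the sample and trusted the top view.
- **Things to leave alone:** spool, stamp and cup were within about 1 mm of their starting positions. I did not re-measure the black marker, but the arm never worked near it.
- **Contents:** the last view before the lid closed showed the red marker in the wide compartment and the glue stick down in the near one. They cannot be seen with the lid shut.

**What went wrong:**
- The first grip on the marker closed empty because the descent stopped 11 mm short; the second one held.
- The last press on the lid ended at 110 N at the wrist, close to the 120 N limit, because I kept pressing after the lid had reached its stop. I backed off at once. That is the force at the end of the call; a brief higher peak would not have shown in my readings.

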